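Put the pastry cutters away in their trays

ROBOT

A 6-joint arm with a two-finger parallel gripper is mounted at the origin on the work surface. World frame = base frame: x ahead of the robot, y to its left, z up, the work surface at z = 0. Lengths are in m, angles in rad, forces in N, time in s.
With the tool pointing down it reaches from about 0.425 to 0.95 m from the base axis. Payload 14.7 kg.
Tool frame: the origin (TCP) lies midway between the tips of the shut fingers; the grasp point (between the pads) lies 19 mm behind it; x points along the fingers, z is the direction in which the jaws open and shut, and the axes are right-handed (so a half turn about x gives the same grasp; the last joint's range is limited). The gripper opens to 85 mm and grips with 20 to 120 N. Pads are 22 mm wide; open, the fingers measure 114 mm over their backs; the gripper's body (76 mm by 85 mm) begins 54 mm behind the grasp point. The pads swing forward as they close: fully open they stand 13 mm farther back than shut.
Start: joints at [-1.38, 0.48, 1.596, -0, 1.065, -0.047], TCP at [0.153, -0.632, 0.231] pointing down, gripper open.
Joint ranges: [-2.75, 2.75], [-0.82, 2.05], [0.23, 2.67], [-1.56, 4.7], [0.09, 2.69], [-2.92, 2.92]. Speed limits (rad/s): [1.89, 1.89, 2.39, 3.01, 3.01, 3.01].

INTERFACE

Orientations are given as a unit quaternion [w, x, y, z].
In Python, from station import ctrl gives the robot as it stands.
- The arm moves only by the tool play_rows, never from a script. Its argument "moves" is one flat list of numbers, 5 for each row, row after row: the closure, from 0 (fully open) to 1 (shut), then the shift along the tool's x, y, z in cm, then the turn about the tool's x in rad. A call has 1 to 20 rows; each row shifts and turns the commanded pose from where the row before left it, along the tool's axes as they then stand; what a row does not reach is not made up. A row lasts 1/10 s, in which the tool goes at most 50 mm and 8.59 degrees, less where a joint would pass 70% of its speed; a pose out of reach is approached as far as the arm can. A call is refused whole if a number of a shift passes 5 or a number of a turn 0.15, either way. A call with a gripper value outside its range is refused whole. The fingers move at their own pace and stop on an object; "grip_force" is the grip in N (left out, the last holds). Time passes only in rows, so rows that do not move let the fingers close. It gives the time, the measured TCP pose, the force and the opening at its end, in the units of the state.
- ctrl.sense(): the state, without advancing time (a new reading comes with each control period).
- ctrl.camera(name): name is "scene" or "top" or "wrist"; returns a dict with "color" (480x640x3 uint8, red, green, blue), "intrinsics" (3x3 intrinsics, pixels), "eye" and "orientation" of the camera in the world. Camera axes: x right, y up, looking along -z (the intrinsics and any distortion apply to the point x, -y, -z); pixel columns grow to the right and rows downward; lengths in m; the calibration is good to about 2 mm. A picture is of the moment at which its call begins. There is no depth.
- ctrl.finish_job(): hands the job in, once; it reports no verdict.
Trained networks look in a picture, given as the dict that the camera call returned (one of the last four; its "shot" number tells which), for a name from the list of things; names that differ only in an ending like _2 or _b are one class to them, and where a whole thing is asked for, a point or a joint stands for the part that bears it (a point fixed in the world has none). Each returns a list of dicts, best first, with "conf" (0 to 1); they miss things now and then, are a little off and sometimes report something else, mostly with a low value. They report only what shows in the picture. A call takes as long as a camera call.
- ctrl.masks_of(picture, name): "pixels" (480x640 bool, what is visible of it) and "rect" ([left, top, right, bottom] in pixels, round what is visible of it).
The state is a dict: "clock": time; "joints": joint angles; "joint_vel": joint speeds; "tau": joint torques, N m; "tcp_pos": TCP position; "tool_rot": TCP orientation; "wrist_force": force on the tool from outside, world axes, zero at the start; "moment": the same for the moment, N m; "grip_width": finger opening in m.
Only numpy, scipy, OpenCV 4.12 (cv2) and the standard library are available. Lean on these libraries where they do the work, as an engineer would, in place of code of your own. Each camera call takes 0.05 s, during which the arm holds its last target. There are 200 camera calls.

TASK

Put the four pastry cutters away: set each one into the wooden tray that has its shape and size, standing upright with the handle on top and the cutting edge flat on the tray's floor, inside the rim. Any order will do; set them down gently rather than dropping them, and leave the rolling pin and the jar where they are.

Things in the scene. Friction and masses are not known exactly. Their poses are not given: they have to be found in the camera images.
- large_round_cutter: loose steel pastry cutter, a ring of 84 mm outer diameter, wall 2.5 mm thick, 35 mm high, open above and below, 90 to 180 g. Over it a wooden bar handle along the cutter's x through its centre, as long as the shape, 14 mm wide (y), 56 to 70 mm above the cutting edge (end straps to 72), free space below it. Origin: centre of the cutting edge (underside), z up. 
- small_round_cutter: loose steel pastry cutter, a ring of 50 mm outer diameter, wall 2.5 mm thick, 35 mm high, open above and below, 90 to 180 g. Over it a wooden bar handle along the cutter's x through its centre, as long as the shape, 14 mm wide (y), 56 to 70 mm above the cutting edge (end straps to 72), free space below it. Origin: centre of the cutting edge (underside), z up. 
- square_cutter: loose steel pastry cutter, a square of 62 mm outer side, wall 2.5 mm thick, 35 mm high, open above and below, 90 to 180 g. Over it a wooden bar handle along the cutter's x through its centre, as long as the shape, 14 mm wide (y), 56 to 70 mm above the cutting edge (end straps to 72), free space below it. Origin: centre of the cutting edge (underside), z up. x and y lie along its sides.
- oblong_cutter: loose steel pastry cutter, an oblong 92 mm long (x) by 46 mm wide (y), wall 2.5 mm thick, 35 mm high, open above and below, 90 to 180 g. Over it a wooden bar handle along the cutter's x through its centre, as long as the shape, 14 mm wide (y), 56 to 70 mm above the cutting edge (end straps to 72), free space below it. Origin: centre of the cutting edge (underside), z up. 
- large_round_tray: dark wooden storage tray fixed to the table, round, recess 102 mm and outside 114 mm in diameter; floor 5 mm thick, its wall 6 mm thick and 14 mm high in all, so the recess is 9 mm deep and 9 mm wider than its cutter on every side. Origin: centre of its underside, on the table, z up. 
- small_round_tray: dark wooden storage tray fixed to the table, round, recess 68 mm and outside 80 mm in diameter; floor 5 mm thick, its wall 6 mm thick and 14 mm high in all, so the recess is 9 mm deep and 9 mm wider than its cutter on every side. Origin: centre of its underside, on the table, z up. 
- square_tray: dark wooden storage tray fixed to the table, square, recess 80 mm and outside 92 mm a side; floor 5 mm thick, its wall 6 mm thick and 14 mm high in all, so the recess is 9 mm deep and 9 mm wider than its cutter on every side. Origin: centre of its underside, on the table, z up. x and y lie along its sides.
- oblong_tray: dark wooden storage tray fixed to the table, oblong, recess 110 mm (x) by 64 mm (y), outside 122 by 76 mm; floor 5 mm thick, its wall 6 mm thick and 14 mm high in all, so the recess is 9 mm deep and 9 mm wider than its cutter on every side. Origin: centre of its underside, on the table, z up. x is the long way.
- rolling_pin: wooden rolling pin lying in a low cradle at the far side of the work area, barrel 56 mm thick and 260 mm long, 470 mm with handles, along its y axis; origin at its centre, about 32 mm above the table. Not to be moved.
- jar: closed glass jar with a wooden lid standing at the far left, 80 mm across, 130 mm high; origin: centre of its underside. Not to be moved. (A loose white bowl 140 mm across and 65 mm high stands at the far right.)

How it is judged:
At the end, for the whole second after the job is handed in: Every cutter stands in its own tray: centre within 14 mm of the tray's centre, cutting edge on the tray's floor (2 to 8 mm above the tray's underside, the floor being at 5), upright within 0.1 rad, at rest (horizontal distance between large_round_cutter and large_round_tray below 0.014 m and z of large_round_cutter in the frame of large_round_tray between 0.002 and 0.008 m and angle between each of large_round_cutter, small_round_cutter, square_cutter, oblong_cutter's own z axis and vertical below 0.1 rad and linear speed of each of large_round_cutter, small_round_cutter, square_cutter, oblong_cutter below 0.02 m/s and angular speed of each of large_round_cutter, small_round_cutter, square_cutter, oblong_cutter below 0.2 rad/s and horizontal distance between small_round_cutter and small_round_tray below 0.014 m and z of small_round_cutter in the frame of small_round_tray between 0.002 and 0.008 m and horizontal distance between square_cutter and square_tray below 0.014 m and z of square_cutter in the frame of square_tray between 0.002 and 0.008 m and horizontal distance between oblong_cutter and oblong_tray below 0.014 m and z of oblong_cutter in the frame of oblong_tray between 0.002 and 0.008 m); the robot touches nothing.
It fails at once if the large round cutter is dropped or slammed into its tray (faster than 0.5 m/s within 15 mm of the tray's floor) (linear speed of large_round_cutter above 0.5 m/s and z of large_round_cutter in the frame of large_round_tray below 0.02 m and horizontal distance between large_round_cutter and large_round_tray below 0.03 m).
It fails at once if the small round cutter is dropped or slammed into its tray (faster than 0.5 m/s within 15 mm of the tray's floor) (linear speed of small_round_cutter above 0.5 m/s and z of small_round_cutter in the frame of small_round_tray below 0.02 m and horizontal distance between small_round_cutter and small_round_tray below 0.03 m).
It fails at once if the square cutter is dropped or slammed into its tray (faster than 0.5 m/s within 15 mm of the tray's floor) (linear speed of square_cutter above 0.5 m/s and z of square_cutter in the frame of square_tray below 0.02 m and horizontal distance between square_cutter and square_tray below 0.03 m).
It fails at once if the oblong cutter is dropped or slammed into its tray (faster than 0.5 m/s within 15 mm of the tray's floor) (linear speed of oblong_cutter above 0.5 m/s and z of oblong_cutter in the frame of oblong_tray below 0.02 m and horizontal distance between oblong_cutter and oblong_tray below 0.03 m).
It fails at once if the rolling pin or the jar is shifted by more than 30 mm (distance of any of rolling_pin, jar from where it was at the start of the episode above 0.03 m).
It also fails if it takes over 112 s, if anything falls off the work surface, if the arm or the gripper's body presses on something with over 40 N, if the wrist force passes 120 N, or if a joint passes its speed limit or range.

## Working session

There is one attempt and no reset: what is moved stays moved. The work goes in short steps, Python scripts to look and compute and a tool call to move; the robot and the scene stay as the last step left them, time stands still between calls to the robot, and variables do not carry over. Pictures are saved under pics/ and viewed, about 12 in all and at most 16, crops included, and the job is handed in when it is done.

Besides the shell and the picture viewer there is one more tool, called as name(argument=value, ...), one argument or row to a line, values as JSON. play_rows: Moves the arm, as the interface text tells. Its arguments: {"type":"object","properties":{"moves":{"type":"array","items":{"type":"number"}},"grip_force":{"type":"number"}},"required":["moves"]}

```bash
mkdir -p pics
cat > h.py <<'E'
from station import ctrl
import numpy as np, cv2
from scipy.spatial.transform import Rotation as R
def rot(q): return R.from_quat([q[1],q[2],q[3],q[0]]).as_matrix()
def ray(p,u,v):
    K=np.array(p["intrinsics"]); d=np.linalg.inv(K)@[u,v,1.]
    o=p["orientation"]; M=rot(o) if np.size(o)==4 else np.array(o)
    return np.array(p["eye"]), M@np.array([d[0],-d[1],-d[2]])
def at(p,u,v,z):
    e,d=ray(p,u,v); return e+d*(z-e[2])/d[2]
def save(p,n): cv2.imwrite("pics/"+n,p["color"][:,:,::-1])
E
cat > a.py <<'E'
from h import *
t=ctrl.camera("top"); s=ctrl.camera("scene"); save(t,"top0.png"); save(s,"scene0.png")
print({k:v for k,v in t.items() if k!="color"}, np.round(s["eye"],2))
st=ctrl.sense(); print(st); print(rot(st["tool_rot"]).round(3))
for n in ["large_round","small_round","square","oblong"]:
  for k,z in (("_cutter",0.035),("_tray",0.014)):
    for m in ctrl.masks_of(t,n+k)[:3]:
      ys,xs=np.nonzero(m["pixels"])
      if len(xs)<5: continue
      r=cv2.minAreaRect(np.c_[xs,ys].astype(np.float32))
      c=at(t,*r[0],z)
      print(n+k,round(m["conf"],2),np.round(m["rect"]),np.round(r[0]),np.round(r[1]),round(r[2],1),c.round(3),len(xs))
E
python3 a.py
```

```text
{'intrinsics': array([[592.8424804 ,   0.        , 328.58616937],
       [  0.        , 592.8424804 , 246.67052501],
       [  0.        ,   0.        ,   1.        ]]), 'eye': array([0.40090506, 0.04183625, 1.15319232]), 'orientation': array([-0.70253544, -0.05338621,  0.06474318,  0.70668393]), 'shot': 1} [1.25 0.56 0.99]
{'clock': 0.1, 'joints': array([-1.37958926e+00,  4.80779298e-01,  1.59679612e+00, -1.42339569e-05,
        1.06511500e+00, -4.66180375e-02]), 'joint_vel': array([ 0.00012057, -0.00204624, -0.00103122, -0.00056908, -0.0010491 ,
        0.00106883]), 'tau': array([ 5.58258653e-04, -9.52256727e+01, -4.31042790e+01, -5.62838761e-05,
        5.21550523e-03,  6.30055479e-05]), 'tcp_pos': array([ 0.15306781, -0.63134221,  0.23073547]), 'tool_rot': array([ 0.55549037,  0.43740145,  0.55608322, -0.4369003 ]), 'wrist_force': array([1.27364206, 0.09773805, 0.83214987]), 'moment': array([-0.0121464 ,  0.04550527,  0.00859214]), 'grip_width': 0.08547921542676915}
[[-0.     0.972  0.236]
 [ 0.001  0.236 -0.972]
 [-1.     0.    -0.001]]
large_round_cutter 0.93 [172. 349. 224. 3
[... 401 characters left out ...]
[65. 44.] 45.0 [0.7   0.409 0.014] 2366
small_round_tray 0.55 [454. 356. 499. 402.] [476. 377.] [43. 42.] 26.6 [ 0.344 -0.253  0.014] 1470
small_round_tray 0.49 [174. 349. 224. 395.] [197. 372.] [46. 48.] 90.0 [0.356 0.271 0.014] 1037
square_cutter 0.78 [474. 239. 519. 285.] [497. 260.] [35. 45.] 47.0 [ 0.563 -0.3    0.035] 944
square_tray 0.73 [363. 200. 427. 261.] [396. 229.] [47. 48.] 36.6 [ 0.628 -0.11   0.014] 2219
oblong_cutter 0.82 [368. 296. 425. 353.] [398. 325.] [53. 27.] 48.0 [ 0.441 -0.106  0.035] 915
oblong_cutter 0.3 [174. 352. 226. 392.] [196. 372.] [44. 47.] 90.0 [0.357 0.268 0.035] 760
oblong_tray 0.64 [247. 206. 322. 270.] [284. 238.] [40. 62.] 62.1 [0.611 0.11  0.014] 2406
```

View pics/top0.png

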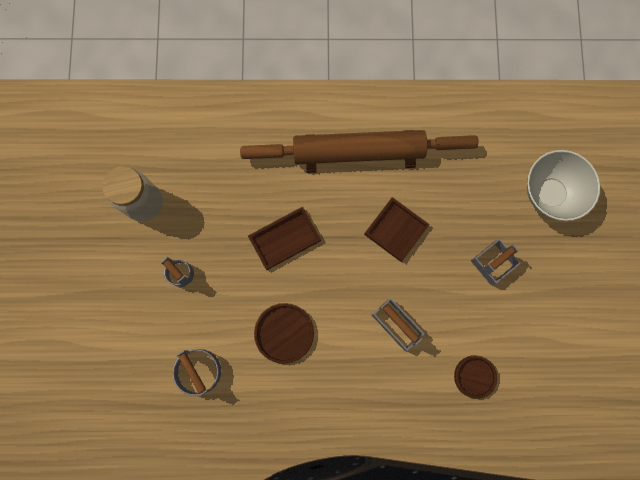

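View pics/scene0.png

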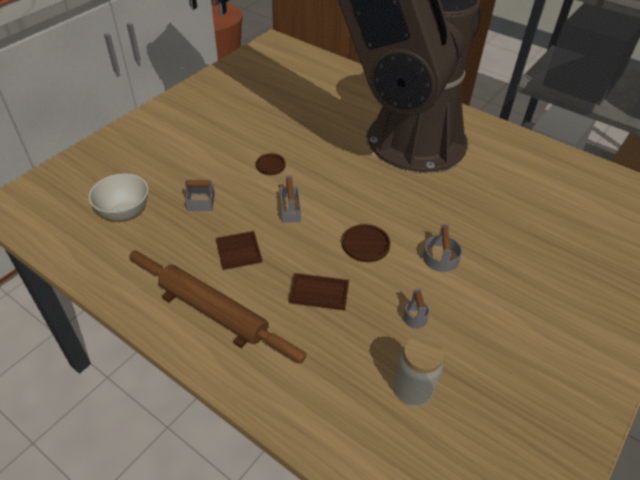

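The top view shows all four cutters upright: the square at (497,262), oblong at (400,325), small round at (178,270) and large round at (197,372). The trays are at (397,230), (286,238), (285,333) and (476,377). The scene view agrees. Next I'll measure the handles.

```bash
cat > b.py <<'E'
from h import *
t=ctrl.camera("top"); img=t["color"]; hsv=cv2.cvtColor(img,cv2.COLOR_RGB2HSV)
def wrect(pts,z):  # min-area rect in the world plane
    w=np.array([at(t,u,v,z)[:2] for u,v in pts],np.float32)*1000
    (c,s,a)=cv2.minAreaRect(w); b=cv2.boxPoints((c,s,a)); e=max((b[1]-b[0],b[2]-b[1]),key=np.linalg.norm)
    return np.round(c,1),np.round(s),round(float(np.arctan2(e[1],e[0])%np.pi),3)
vis=img.copy()
for n in ["large_round","small_round","square","oblong"]:
    m=ctrl.masks_of(t,n+"_cutter")[0]; l,tp,r,b=[int(v) for v in m["rect"]]
    box=np.zeros(img.shape[:2],np.uint8); box[tp-6:b+7,l-6:r+7]=1
    hh=((hsv[...,0]<14)&(hsv[...,1]>110)&(hsv[...,2]>60)&(box>0)).astype(np.uint8)
    k,lab,stt,_=cv2.connectedComponentsWithStats(hh); i=1+np.argmax(stt[1:,4])
    ys,xs=np.nonzero(lab==i); vis[lab==i]=(0,255,0)
    print(n,"handle",wrect(np.c_[xs,ys],0.070))
    ys,xs=np.nonzero(m["pixels"]); print("   mask@35",wrect(np.c_[xs,ys],0.035))
    tr=ctrl.masks_of(t,n+"_tray")
    if n=="small_round": tr=[q for q in tr if q["rect"][0]>400]
    ys,xs=np.nonzero(tr[0]["pixels"]); print("   tray",wrect(np.c_[xs,ys],0.014))
    vis[tr[0]["pixels"]]=vis[tr[0]["pixels"]]//2+100
cv2.imwrite("pics/v1.png",cv2.resize(vis[180:420,140:540,::-1],(800,480)))
E
python3 b.py
```

```text
large_round handle (array([357.3, 269.9]), array([76., 13.]), 0.548)
   mask@35 (array([356.9, 268. ]), array([83., 86.]), 1.594)
   tray (array([427.9, 109.2]), array([111., 110.]), 1.244)
small_round handle (array([543.1, 310.6]), array([42., 12.]), 0.721)
   mask@35 (array([545.8, 313.1]), array([68., 49.]), 1.135)
   tray (array([ 344. , -252.3]), array([80., 77.]), 1.052)
square handle (array([ 561.5, -299.2]), array([13., 52.]), 2.267)
   mask@35 (array([ 562.8, -300.3]), array([62., 86.]), 2.252)
   tray (array([ 627.9, -110.3]), array([91., 95.]), 2.48)
oblong handle (array([ 442.4, -105.8]), array([82., 13.]), 0.732)
   mask@35 (array([ 441. , -105.9]), array([94., 49.]), 0.711)
   tray (array([611.6, 109.5]), array([ 78., 123.]), 2.069)
```

View pics/v1.png

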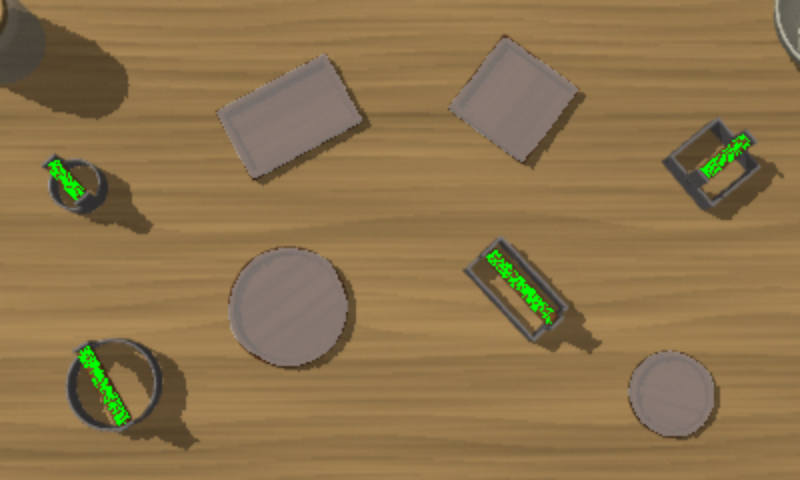

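```bash
cat > plan.py <<'E'
from h import *
import sys
# usage: plan.py x y z phi  (mm, rad) ; phi = handle angle, mod pi
s=ctrl.sense(); M=rot(s["tool_rot"]); p=s["tcp_pos"]*1000
phi=np.arctan2(M[1,1],M[0,1]); x,y,z,t=map(float,sys.argv[1:5])
d=np.array([x,y,z])-p; L=M.T@d/10
dt=(phi-t+np.pi/2)%np.pi-np.pi/2
print("clock",round(s["clock"],2),"tcp",p.round(1),"phi",round(phi,3),"j6",round(s["joints"][5],2),"w",round(s["grip_width"],4),"F",np.round(s["wrist_force"],1))
print("shift tool cm",L.round(2),"turn",round(dt,3),"rows>=",int(np.ceil(np.linalg.norm(L[1:])/4.5)), "after-turn phi",round(phi-dt,3))
E
python3 plan.py 561.5 -299.5 140 2.262
```

```text
clock 0.95 tcp [ 153.1 -631.7  231.3] phi 0.238 j6 -0.05 w 0.0851 F [ 0.5  0.  -0.3]
shift tool cm [  9.13  47.51 -22.66] turn 1.117 rows>= 12 after-turn phi -0.88
```

play_rows(
  moves=[0, 0, 3.96, -1.89, 0, 0, 0, 3.96, -1.89, 0, 0, 0, 3.96, -1.89, 0, 0, 0, 3.96, -1.89, 0, 0, 0, 3.96, -1.89, 0, 0, 0, 3.96, -1.89, 0, 0, 0, 3.96, -1.89, 0, 0, 0, 3.96, -1.89, 0, 0, 0, 3.96, -1.89, 0, 0, 0, 3.96, -1.89, 0, 0, 0, 3.96, -1.89, 0, 0, 0, 3.96, -1.89, 0, 0.2, 0.6, 0, 0, 0.14, 0.2, 0.6, 0, 0, 0.14, 0.2, 0.6, 0, 0, 0.14, 0.2, 0.6, 0, 0, 0.14, 0.2, 0.6, 0, 0, 0.14, 0.2, 0.6, 0, 0, 0.14, 0.2, 0.6, 0, 0, 0.14, 0.2, 0.6, 0, 0, 0.14],
  grip_force=40,
)

```text
clock: 2.95
tcp_pos: [0.5615, -0.2993, 0.1831]
tool_rot: [0.237, 0.666, 0.237, -0.666]
wrist_force: [-0.3, -0.7, 0.2]
grip_width: 0.0684
```

```bash
python3 plan.py 561.5 -299.5 44 2.262
python3 - <<'E'
from h import *
w=ctrl.camera("wrist"); save(w,"w1.png"); print(w["eye"])
E
```

```text
clock 2.95 tcp [ 561.5 -299.3  183.1] phi -0.888 j6 1.92 w 0.0684 F [-0.3 -0.7  0.2]
shift tool cm [1.391e+01 1.000e-02 1.000e-02] turn -0.008 rows>= 1 after-turn phi -0.88
[ 0.61381561 -0.36254007  0.32577697]
```

View pics/w1.png

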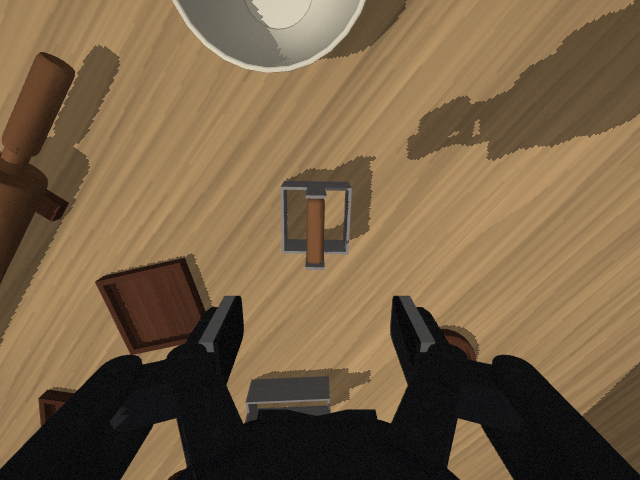

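The wrist view shows the square cutter centred between the jaws, with the handle at about (316,230) and aligned with the tool. I'll convert that to a position as a cross-check.

Run:
```python
from h import *
w=ctrl.camera("wrist")
print(at(w,315.5,231,.072).round(4), at(w,316.5,218,.035).round(4))
# square tray outer top corners: left, top, right, bottom as seen
for u,v in [(97,283),(184,259),(131,352)]: print(at(w,u,v,.014).round(4))
```

```text
[ 0.5649 -0.3016  0.072 ] [ 0.5647 -0.3027  0.035 ]
[ 0.6942 -0.1048  0.014 ]
[ 0.6385 -0.1829  0.014 ]
[ 0.6263 -0.0517  0.014 ]
```

play_rows(
  moves=[0.2, 4, 0, 0, 0, 0.2, 4, 0, 0, 0, 0.2, 3, 0, 0, 0, 0.2, 2, 0, 0, 0, 0.2, 0.9, 0, 0, 0, 0.2, 0, 0, 0, 0, 1, 0, 0, 0, 0, 1, 0, 0, 0, 0, 1, 0, 0, 0, 0, 1, 0, 0, 0, 0, 1, 0, 0, 0, 0, 1, 0, 0, 0, 0, 1, 0, 0, 0, 0, 1, 0, 0, 0, 0],
  grip_force=40,
)

```text
clock: 4.45
tcp_pos: [0.5621, -0.2995, 0.045]
tool_rot: [0.239, 0.666, 0.238, -0.665]
wrist_force: [0.7, 2.2, 7.4]
grip_width: 0.0131
```

play_rows(
  moves=[1, -1, 0, 0, 0, 1, -2.5, 0, 0, 0, 1, -3, 0, 0, 0, 1, -1.5, 0, 0, 0, 1, 0, 0, 0, 0],
)

```text
clock: 4.95
tcp_pos: [0.5627, -0.3001, 0.1267]
tool_rot: [0.24, 0.666, 0.238, -0.665]
wrist_force: [-0.6, -0.0, -1.2]
grip_width: 0.0133
```

```bash
python3 plan.py 628.5 -112 51 2.49
```

```text
clock 4.95 tcp [ 562.7 -300.1  126.7] phi -0.882 j6 1.92 w 0.0133 F [-0.6 -0.  -1.2]
shift tool cm [  7.56 -10.37 -17.02] turn -0.231 rows>= 5 after-turn phi -0.652
```

play_rows(
  moves=[1, 0, -1.4, -2.4, 0, 1, 0, -2.4, -3.9, 0, 1, 0, -2.5, -4.1, 0, 1, 0, -2.5, -4.1, 0, 1, 0, -1.57, -2.52, 0, 1, 1.5, 0, 0, -0.077, 1, 2, 0, 0, -0.077, 1, 1.5, 0, 0, -0.077, 1, 0, 0, 0, 0],
)

```text
clock: 5.85
tcp_pos: [0.625, -0.1105, 0.0712]
tool_rot: [-0.313, -0.632, -0.315, 0.635]
wrist_force: [0.6, 0.5, -0.8]
grip_width: 0.0132
```

```bash
python3 plan.py 628.5 -112 51 2.49
python3 - <<'E'
from h import *
w=ctrl.camera("wrist"); save(w,"w2.png")
E
```

```text
clock 5.85 tcp [ 625.  -110.5   71.2] phi -0.649 j6 2.0 w 0.0132 F [ 0.6  0.5 -0.8]
shift tool cm [ 2.02  0.38 -0.1 ] turn 0.002 rows>= 1 after-turn phi -0.652
```

View pics/w2.png

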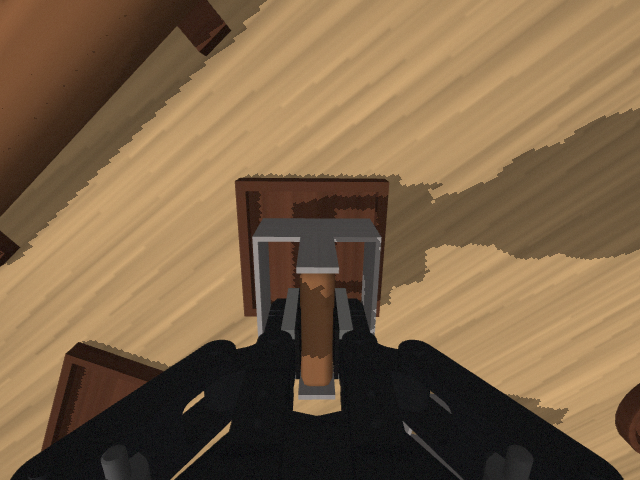

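The square cutter hangs over its tray, aligned and about 3 mm right of centre, with its body at columns 255-380 against tray columns 236-388. I'll correct that and lower it.

play_rows(
  moves=[1, 0, 0.35, -0.25, 0, 1, 0.6, 0, 0, 0, 1, 0.6, 0, 0, 0, 1, 0.4, 0, 0, 0, 1, 0.3, 0, 0, 0, 1, 0.2, 0, 0, 0, 1, 0, 0, 0, 0],
)

```text
clock: 6.6
tcp_pos: [0.6312, -0.1112, 0.053]
tool_rot: [-0.314, -0.634, -0.314, 0.634]
wrist_force: [0.3, -0.6, -1.6]
grip_width: 0.0131
```

```bash
python3 plan.py 628.5 -112 51 2.49
```

```text
clock 6.6 tcp [ 631.2 -111.2   53. ] phi -0.651 j6 2.0 w 0.0131 F [ 0.3 -0.6 -1.6]
shift tool cm [ 0.2  -0.16  0.23] turn 0.0 rows>= 1 after-turn phi -0.652
```

play_rows(
  moves=[1, 0.1, 0, 0, 0, 1, 0.1, 0, 0, 0, 1, 0.1, 0, 0, 0, 1, 0, 0, 0, 0, 1, 0, 0, 0, 0],
)

```text
clock: 7.1
tcp_pos: [0.6314, -0.1112, 0.0503]
tool_rot: [0.314, 0.634, 0.314, -0.634]
wrist_force: [0.3, -0.3, -2.0]
grip_width: 0.0131
```

play_rows(
  moves=[1, 0.1, 0, 0, 0, 1, 0, 0, 0, 0, 0.75, 0, 0, 0, 0, 0.6, 0, 0, 0, 0, 0.4, 0, 0, 0, 0, 0.3, 0, 0, 0, 0, 0.3, 0, 0, 0, 0, 0.3, -1, 0, 0, 0, 0.3, -3, 0, 0, 0, 0.3, -4, 0, 0, 0, 0.3, -2, 0, 0, 0, 0.3, 0, 0, 0, 0],
)

```text
clock: 8.3
tcp_pos: [0.6334, -0.1117, 0.1535]
tool_rot: [0.315, 0.635, 0.312, -0.632]
wrist_force: [-0.2, 0.1, 0.1]
grip_width: 0.0601
```

```bash
python3 plan.py 442.5 -106 50 0.722
python3 - <<'E'
from h import *
w=ctrl.camera("wrist"); save(w,"w3.png")
E
```

```text
clock 8.3 tcp [ 633.4 -111.7  153.5] phi -0.651 j6 2.0 w 0.0601 F [-0.2  0.1  0.1]
shift tool cm [ 10.24 -15.58  11.14] turn -1.373 rows>= 5 after-turn phi 0.722
```

View pics/w3.png

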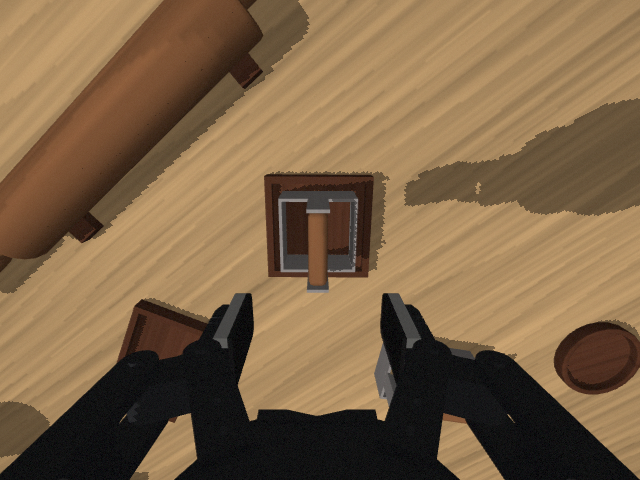

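The square is seated inside its rim: cutter columns 278-357, tray columns 266-373. Next is the oblong.

play_rows(
  moves=[0.2, 0, -1.8, 1.3, 0, 0.2, 0, -3.6, 2.6, 0, 0.2, 0, -4, 2.84, 0, 0.2, 0, -3.9, 2.8, 0, 0.2, 0, -2.28, 1.6, 0, 0.2, 0, 0, 0, -0.137, 0.2, 0, 0, 0, -0.137, 0.2, 0, 0, 0, -0.137, 0.2, 0, 0, 0, -0.137, 0.2, 0, 0, 0, -0.137, 0.2, 0.5, 0, 0, -0.137, 0.2, 1, 0, 0, -0.137, 0.2, 1, 0, 0, -0.137, 0.2, 1, 0, 0, -0.137, 0.2, 0.5, 0, 0, -0.137, 0.2, 0, 0, 0, 0],
)

```text
clock: 9.95
tcp_pos: [0.4389, -0.1051, 0.1082]
tool_rot: [0.643, 0.291, 0.645, -0.291]
wrist_force: [-0.1, -0.0, 1.2]
grip_width: 0.0685
```

```bash
python3 plan.py 442.5 -106 45 0.722
```

```text
clock 9.95 tcp [ 438.9 -105.1  108.2] phi 0.721 j6 0.55 w 0.0685 F [-0.1 -0.   1.2]
shift tool cm [6.32 0.22 0.32] turn -0.001 rows>= 1 after-turn phi 0.722
```

play_rows(
  moves=[0.2, 0, 0.2, 0.32, 0, 0.2, 2, 0, 0, 0, 0.2, 2.5, 0, 0, 0, 0.2, 1.5, 0, 0, 0, 0.2, 0.4, 0, 0, 0, 0.2, 0, 0, 0, 0, 1, 0, 0, 0, 0, 1, 0, 0, 0, 0, 1, 0, 0, 0, 0, 1, 0, 0, 0, 0, 1, 0, 0, 0, 0, 1, 0, 0, 0, 0, 1, 0, 0, 0, 0],
)

```text
clock: 11.25
tcp_pos: [0.4439, -0.1066, 0.0459]
tool_rot: [0.644, 0.292, 0.644, -0.292]
wrist_force: [-2.3, -0.5, 10.1]
grip_width: 0.0131
```

```bash
python3 plan.py 442.5 -106 45 0.722
```

```text
clock 11.25 tcp [ 443.9 -106.6   45.9] phi 0.719 j6 0.55 w 0.0131 F [-2.3 -0.5 10.1]
shift tool cm [ 0.09 -0.06 -0.14] turn -0.003 rows>= 1 after-turn phi 0.722
```

play_rows(
  moves=[1, -1, 0, 0, 0, 1, -2.5, 0, 0, 0, 1, -3, 0, 0, 0, 1, -1.5, 0, 0, 0, 1, 0, 0, 0, 0],
)

```text
clock: 11.75
tcp_pos: [0.4448, -0.1069, 0.1276]
tool_rot: [0.645, 0.292, 0.643, -0.292]
wrist_force: [0.1, 1.4, -2.0]
grip_width: 0.0133
```

```bash
python3 plan.py 614 109.5 51 2.069
```

```text
clock 11.75 tcp [ 444.8 -106.9  127.6] phi 0.719 j6 0.55 w 0.0133 F [ 0.1  1.4 -2. ]
shift tool cm [ 7.7  26.97 -5.17] turn -1.35 rows>= 7 after-turn phi 2.069
```

play_rows(
  moves=[1, 0, 1.9, -0.36, 0, 1, 0, 4.4, -0.84, 0, 1, 0, 4.8, -0.92, 0, 1, 0, 4.8, -0.92, 0, 1, 0, 4.8, -0.92, 0, 1, 0, 4.3, -0.83, 0, 1, 0, 1.97, -0.38, 0, 1, 0, 0, 0, -0.135, 1, 0, 0, 0, -0.135, 1, 0, 0, 0, -0.135, 1, 0, 0, 0, -0.135, 1, 0, 0, 0, -0.135, 1, 0.5, 0, 0, -0.135, 1, 1, 0, 0, -0.135, 1, 1, 0, 0, -0.135, 1, 1, 0, 0, -0.135, 1, 1, 0, 0, -0.135, 1, 0.5, 0, 0, 0, 1, 0, 0, 0, 0],
)

```text
clock: 13.65
tcp_pos: [0.6116, 0.1099, 0.0741]
tool_rot: [0.685, -0.173, 0.686, 0.173]
wrist_force: [-0.8, 0.5, -0.9]
grip_width: 0.0135
```

```bash
python3 plan.py 614 109.5 51 2.069
python3 - <<'E'
from h import *
w=ctrl.camera("wrist"); save(w,"w4.png")
E
```

```text
clock 13.65 tcp [611.6 109.9  74.1] phi 2.065 j6 -0.36 w 0.0135 F [-0.8  0.5 -0.9]
shift tool cm [ 2.31 -0.15  0.2 ] turn -0.004 rows>= 1 after-turn phi 2.069
```

View pics/w4.png

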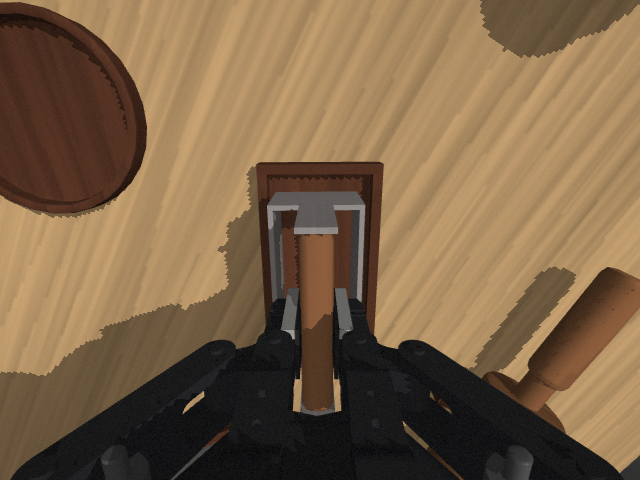

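```bash
cat > c.py <<'E'
from h import *
import sys
# c.py u v z [u v z ...]: points in the tool's y,z (cm) relative to TCP
w=ctrl.camera("wrist"); s=ctrl.sense(); M=rot(s["tool_rot"]); a=list(map(float,sys.argv[1:]))
for i in range(0,len(a),3): print(a[i:i+3],((M.T@(at(w,*a[i:i+3])-s["tcp_pos"]))*100).round(2)[1:])
E
python3 c.py 320 163 .014 257 163 .014 383 163 .014 268 206 .063 365 206 .063
```

```text
[320.0, 163.0, 0.014] [6.   0.24]
[257.0, 163.0, 0.014] [ 6.   -3.52]
[383.0, 163.0, 0.014] [5.99 3.99]
[268.0, 206.0, 0.063] [ 4.5  -2.25]
[365.0, 206.0, 0.063] [4.49 2.32]
```

play_rows(
  moves=[1, 0.3, 0, 0.2, 0, 1, 0.6, 0, 0, 0, 1, 0.5, 0, 0, 0, 1, 0.4, 0, 0, 0, 1, 0.3, 0, 0, 0, 1, 0.1, 0, 0, 0, 1, 0.1, 0, 0, 0, 1, 0, 0, 0, 0, 1, 0, 0, 0, 0],
)

```text
clock: 14.65
tcp_pos: [0.6143, 0.111, 0.0524]
tool_rot: [0.685, -0.174, 0.685, 0.174]
wrist_force: [-0.2, -0.7, -2.0]
grip_width: 0.0132
```

play_rows(
  moves=[1, 0.1, 0, 0, 0, 1, 0.1, 0, 0, 0, 1, 0, 0, 0, 0, 0.75, 0, 0, 0, 0, 0.6, 0, 0, 0, 0, 0.4, 0, 0, 0, 0, 0.3, 0, 0, 0, 0, 0.3, 0, 0, 0, 0, 0.3, -1, 0, 0, 0, 0.3, -3, 0, 0, 0, 0.3, -4, 0, 0, 0, 0.3, -2, 0, 0, 0, 0.3, 0, 0, 0, 0],
)

```text
clock: 15.95
tcp_pos: [0.6162, 0.1112, 0.1543]
tool_rot: [0.687, -0.175, 0.683, 0.174]
wrist_force: [0.1, -0.7, 0.1]
grip_width: 0.0599
```

```bash
python3 plan.py 360 269 50 0.548
python3 - <<'E'
from h import *
w=ctrl.camera("wrist"); save(w,"w5.png")
E
```

```text
clock 15.95 tcp [616.2 111.2 154.3] phi 2.069 j6 -0.37 w 0.0599 F [ 0.1 -0.7  0.1]
shift tool cm [ 10.3   26.12 -15.03] turn 1.521 rows>= 7 after-turn phi 0.548
```

View pics/w5.png

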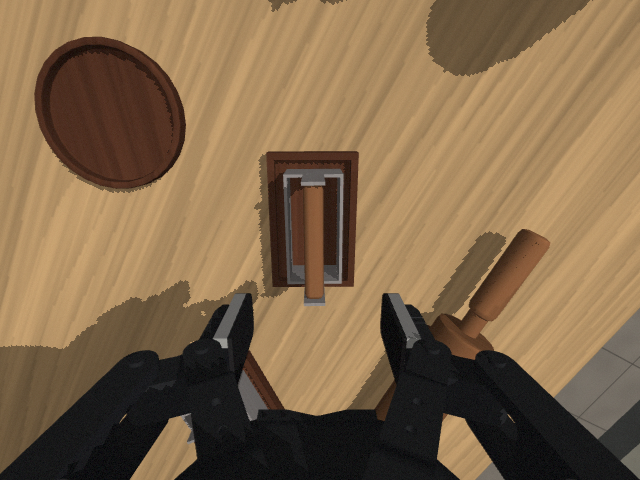

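The oblong is seated, with its frame at columns 283-344 inside tray columns 267-358. Next is the large round.

play_rows(
  moves=[0.2, 0, 1.9, -1.09, 0, 0.2, 0, 3.6, -2.07, 0, 0.2, 0, 3.9, -2.24, 0, 0.2, 0, 3.9, -2.24, 0, 0.2, 0, 3.9, -2.24, 0, 0.2, 0, 3.9, -2.24, 0, 0.2, 0, 3.4, -1.96, 0, 0.2, 0, 1.62, -0.93, 0, 0.2, 0, 0, 0, 0.138, 0.2, 0, 0, 0, 0.138, 0.2, 0, 0, 0, 0.138, 0.2, 0, 0, 0, 0.138, 0.2, 0, 0, 0, 0.138, 0.2, 0, 0, 0, 0.138, 0.2, 0, 0, 0, 0.138, 0.2, 0.5, 0, 0, 0.138, 0.2, 1, 0, 0, 0.138, 0.2, 1, 0, 0, 0.138, 0.2, 0.5, 0, 0, 0.138, 0.2, 0, 0, 0, 0],
)

```text
clock: 18.0
tcp_pos: [0.3567, 0.2681, 0.1192]
tool_rot: [0.616, 0.345, 0.617, -0.347]
wrist_force: [-0.0, -0.1, -0.3]
grip_width: 0.0684
```

```bash
python3 plan.py 359 269 45 0.548;  python3 - <<'E'
from h import *
w=ctrl.camera("wrist"); save(w,"w6.png")
E
```

```text
clock 18.0 tcp [356.7 268.1 119.2] phi 0.548 j6 1.6 w 0.0684 F [-0.  -0.1 -0.3]
shift tool cm [7.42 0.26 0.05] turn 0.0 rows>= 1 after-turn phi 0.548
```

View pics/w6.png

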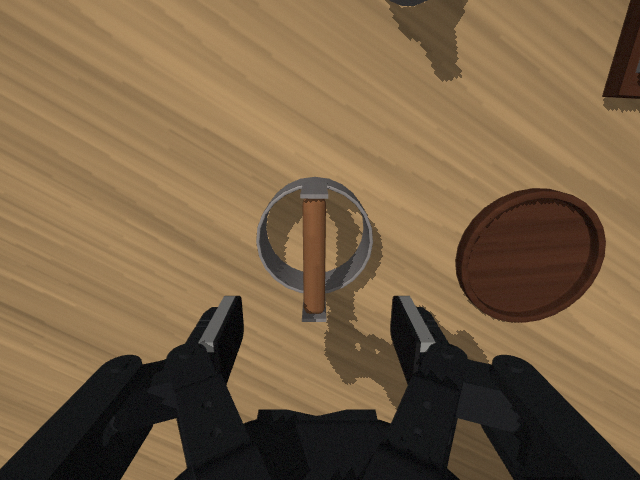

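The large round cutter is centred in the jaws, with its handle at about (314,258). Its tray is at about (531,253).

```bash
python3 c.py 314 260 .072 531 253 .014
```

```text
[314.0, 260.0, 0.072] [ 0.41 -0.06]
[531.0, 253.0, 0.014] [-1.39 17.12]
```

play_rows(
  moves=[0.2, 2, 0.2, 0.05, 0, 0.2, 2.5, 0, 0, 0, 0.2, 2, 0, 0, 0, 0.2, 1, 0, 0, 0, 0.2, 0.1, 0, 0, 0, 0.2, 0, 0, 0, 0, 1, 0, 0, 0, 0, 1, 0, 0, 0, 0, 1, 0, 0, 0, 0, 1, 0, 0, 0, 0, 1, 0, 0, 0, 0, 1, 0, 0, 0, 0, 1, 0, 0, 0, 0],
)

```text
clock: 19.4
tcp_pos: [0.3598, 0.2695, 0.0448]
tool_rot: [0.617, 0.345, 0.617, -0.345]
wrist_force: [0.0, -0.5, 9.2]
grip_width: 0.0132
```

play_rows(
  moves=[1, -1, 0, 0, 0, 1, -2.5, 0, 0, 0, 1, -3, 0, 0, 0, 1, 0, 0, 0, 0],
)

```text
clock: 19.8
tcp_pos: [0.3611, 0.2704, 0.1126]
tool_rot: [0.618, 0.347, 0.616, -0.344]
wrist_force: [-1.4, 0.6, -1.5]
grip_width: 0.0131
```

```bash
python3 plan.py 430 109 51 0.4
```

```text
clock 19.8 tcp [361.1 270.4 112.6] phi 0.551 j6 1.6 w 0.0131 F [-1.4  0.6 -1.5]
shift tool cm [ 6.14 -2.6  17.36] turn 0.151 rows>= 4 after-turn phi 0.4
```

play_rows(
  moves=[1, 0, -0.3, 2.2, 0, 1, 0, -0.6, 4.2, 0, 1, 0, -0.65, 4.6, 0, 1, 0, -0.55, 4.2, 0, 1, 0, -0.27, 2.04, 0, 1, 1.5, 0, 0, 0, 1, 1.8, 0, 0, 0, 1, 0.5, 0, 0, 0, 1, 0, 0, 0, 0],
)

```text
clock: 20.7
tcp_pos: [0.4289, 0.11, 0.0708]
tool_rot: [0.617, 0.345, 0.618, -0.346]
wrist_force: [-0.6, 0.1, -0.4]
grip_width: 0.0133
```

```bash
python3 plan.py 430 109 50 0.55;  python3 - <<'E'
from h import *
w=ctrl.camera("wrist"); save(w,"w7.png")
E
```

```text
clock 20.7 tcp [428.9 110.   70.8] phi 0.551 j6 1.2 w 0.0133 F [-0.6  0.1 -0.4]
shift tool cm [2.08 0.05 0.14] turn 0.001 rows>= 1 after-turn phi 0.55
```

View pics/w7.png

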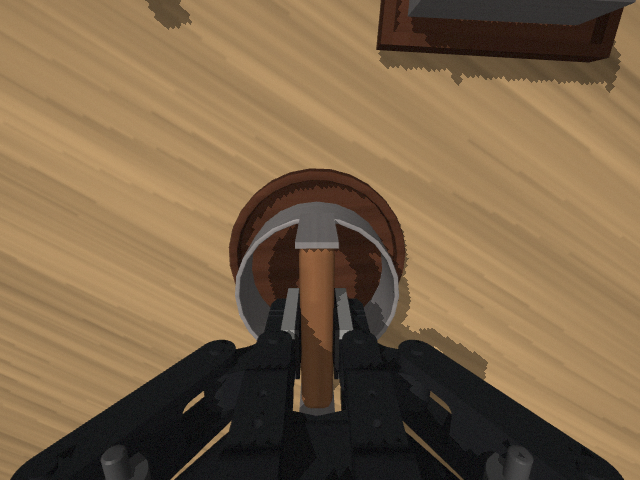

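```bash
python3 c.py 317 168 .014 230 250 .014 406 250 .014 317 216 .061 236 300 .061 398 300 .061
```

```text
[317.0, 168.0, 0.014] [5.86 0.12]
[230.0, 250.0, 0.014] [ 0.71 -5.43]
[406.0, 250.0, 0.014] [0.7  5.79]
[317.0, 216.0, 0.061] [4.17 0.11]
[236.0, 300.0, 0.061] [-0.28 -4.05]
[398.0, 300.0, 0.061] [-0.29  4.27]
```

The large round cutter is over its tray and about 2 mm behind centre, so I'll correct that and lower it.

play_rows(
  moves=[1, 0.3, 0.18, 0.05, 0, 1, 0.5, 0, 0, 0, 1, 0.5, 0, 0, 0, 1, 0.4, 0, 0, 0, 1, 0.3, 0, 0, 0, 1, 0.1, 0, 0, 0, 1, 0.1, 0, 0, 0, 1, 0, 0, 0, 0, 1, 0, 0, 0, 0],
)

```text
clock: 21.7
tcp_pos: [0.4311, 0.1105, 0.0497]
tool_rot: [0.617, 0.345, 0.617, -0.345]
wrist_force: [-3.3, -1.6, 16.0]
grip_width: 0.0135
```

Contact with the floor. I'll release, rise and go to the small round.

play_rows(
  moves=[1, -0.1, 0, 0, 0, 0.75, 0, 0, 0, 0, 0.6, 0, 0, 0, 0, 0.4, 0, 0, 0, 0, 0.3, 0, 0, 0, 0, 0.3, 0, 0, 0, 0, 0.3, -1, 0, 0, 0, 0.3, -3, 0, 0, 0, 0.3, -4, 0, 0, 0, 0.3, -2, 0, 0, 0, 0.3, 0, 0, 0, 0],
)

```text
clock: 22.8
tcp_pos: [0.4331, 0.1109, 0.1535]
tool_rot: [0.619, 0.346, 0.616, -0.344]
wrist_force: [-0.8, 0.6, -0.9]
grip_width: 0.0598
```

```bash
python3 plan.py 544 311.5 45 0.721
python3 - <<'E'
from h import *
w=ctrl.camera("wrist"); save(w,"w8.png")
E
```

```text
clock 22.8 tcp [433.1 110.9 153.5] phi 0.551 j6 1.2 w 0.0598 F [-0.8  0.6 -0.9]
shift tool cm [ 10.93  19.9  -11.31] turn -0.17 rows>= 6 after-turn phi 0.721
```

View pics/w8.png

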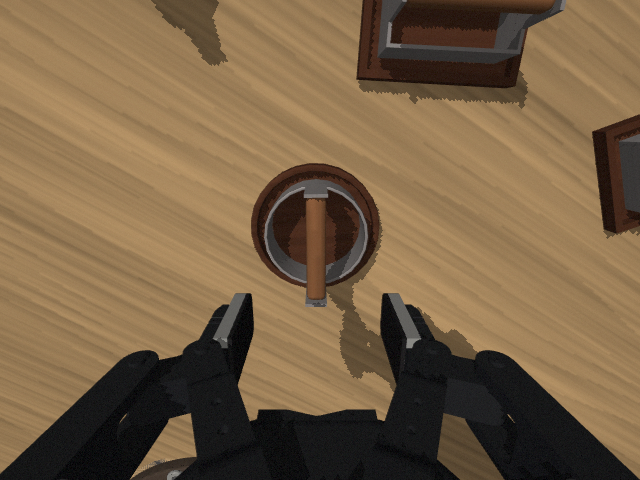

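play_rows(
  moves=[0.2, 0, 1.7, -0.97, 0, 0.2, 0, 3.8, -2.16, 0, 0.2, 0, 4.2, -2.39, 0, 0.2, 0, 4.2, -2.39, 0, 0.2, 0, 3.8, -2.16, 0, 0.2, 0, 2.2, -1.25, 0, 0.2, 1, 0, 0, -0.085, 0.2, 2, 0, 0, -0.085, 0.2, 1, 0, 0, 0, 0.2, 0, 0, 0, 0],
)

```text
clock: 23.85
tcp_pos: [0.5403, 0.3104, 0.1082]
tool_rot: [0.643, 0.291, 0.645, -0.293]
wrist_force: [0.4, -0.0, -0.8]
grip_width: 0.0682
```

```bash
python3 plan.py 544.5 311.5 45 0.721
python3 - <<'E'
from h import *
w=ctrl.camera("wrist"); save(w,"w9.png")
E
```

```text
clock 23.85 tcp [540.3 310.4 108.2] phi 0.718 j6 1.33 w 0.0682 F [ 0.4 -0.  -0.8]
shift tool cm [6.32 0.42 0.2 ] turn -0.003 rows>= 1 after-turn phi 0.721
```

View pics/w9.png

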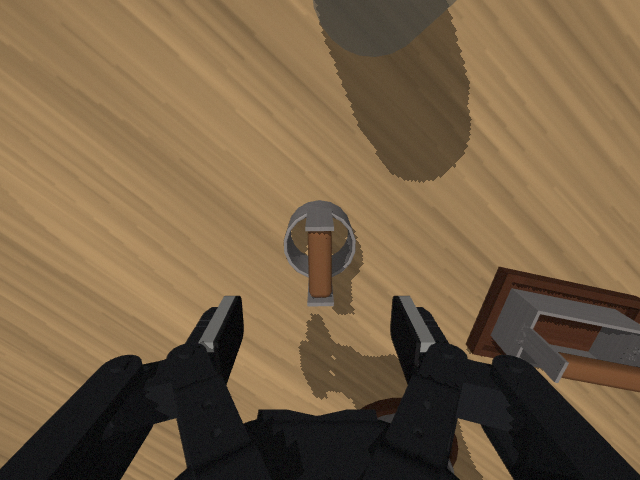

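The small round cutter is in line, with its handle at (319,262).

play_rows(
  moves=[0.2, 2, 0.42, 0.2, 0, 0.2, 2.5, 0, 0, 0, 0.2, 1.2, 0, 0, 0, 0.2, 0.6, 0, 0, 0, 0.2, 0.1, 0, 0, 0, 0.2, 0, 0, 0, 0, 1, 0, 0, 0, 0, 1, 0, 0, 0, 0, 1, 0, 0, 0, 0, 1, 0, 0, 0, 0, 1, 0, 0, 0, 0, 1, 0, 0, 0, 0, 1, 0, 0, 0, 0],
)

```text
clock: 25.2
tcp_pos: [0.5463, 0.3126, 0.0466]
tool_rot: [0.644, 0.292, 0.644, -0.291]
wrist_force: [-1.1, 1.1, 4.7]
grip_width: 0.0131
```

play_rows(
  moves=[1, -1, 0, 0, 0, 1, -2.5, 0, 0, 0, 1, -3.5, 0, 0, 0, 1, -2, 0, 0, 0, 1, 0, 0, 0, 0],
)

```text
clock: 25.7
tcp_pos: [0.5478, 0.3132, 0.1398]
tool_rot: [0.645, 0.293, 0.643, -0.29]
wrist_force: [0.2, 0.1, -2.1]
grip_width: 0.0136
```

```bash
python3 plan.py 500 -60 135 0.721; python3 plan.py 346 -253 135 0.721
```

```text
clock 25.7 tcp [547.8 313.2 139.8] phi 0.721 j6 1.32 w 0.0136 F [ 0.2  0.1 -2.1]
shift tool cm [  0.37 -28.22  24.89] turn -0.0 rows>= 9 after-turn phi 0.721
clock 25.7 tcp [547.8 313.2 139.8] phi 0.721 j6 1.32 w 0.0136 F [ 0.2  0.1 -2.1]
shift tool cm [  0.26 -52.53  29.22] turn -0.0 rows>= 14 after-turn phi 0.721
```

play_rows(
  moves=[1, -1, 0, 0, 0, 1, 0, -1.8, 1.59, 0, 1, 0, -3.4, 3, 0, 1, 0, -3.5, 3.09, 0, 1, 0, -3.5, 3.09, 0, 1, 0, -3.5, 3.09, 0, 1, 0, -3.5, 3.09, 0, 1, 0, -3.5, 3.09, 0, 1, 0, -3.4, 3, 0, 1, 0, -2.1, 1.85, 0, 1, 0, -3, 0.54, 0, 1, 0, -4.7, 0.84, 0, 1, 0, -4.7, 0.84, 0, 1, 0, -4.7, 0.84, 0, 1, 0, -4.4, 0.78, 0, 1, 0, -2.8, 0.5, 0, 1, 0, 0, 0, 0],
)

```text
clock: 27.4
tcp_pos: [0.3424, -0.2554, 0.1459]
tool_rot: [0.643, 0.293, 0.644, -0.293]
wrist_force: [0.3, 0.3, -1.8]
grip_width: 0.0129
```

```bash
python3 plan.py 346 -253 75 0.721
```

```text
clock 27.4 tcp [ 342.4 -255.4  145.9] phi 0.717 j6 0.14 w 0.0129 F [ 0.3  0.3 -1.8]
shift tool cm [7.09 0.44 0.06] turn -0.004 rows>= 1 after-turn phi 0.721
```

play_rows(
  moves=[1, 1.5, 0.42, 0.05, 0, 1, 2.5, 0, 0, 0, 1, 2.2, 0, 0, 0, 1, 0.8, 0, 0, 0, 1, 0, 0, 0, 0],
)

```text
clock: 27.9
tcp_pos: [0.3476, -0.2504, 0.0754]
tool_rot: [0.643, 0.292, 0.645, -0.291]
wrist_force: [1.0, -0.8, -1.4]
grip_width: 0.0134
```

```bash
python3 plan.py 346 -253 51 0.721
python3 - <<'E'
from h import *
w=ctrl.camera("wrist"); save(w,"w10.png")
E
```

```text
clock 27.9 tcp [ 347.6 -250.4   75.4] phi 0.721 j6 0.15 w 0.0134 F [ 1.  -0.8 -1.4]
shift tool cm [ 2.44 -0.29  0.1 ] turn 0.0 rows>= 1 after-turn phi 0.721
```

View pics/w10.png

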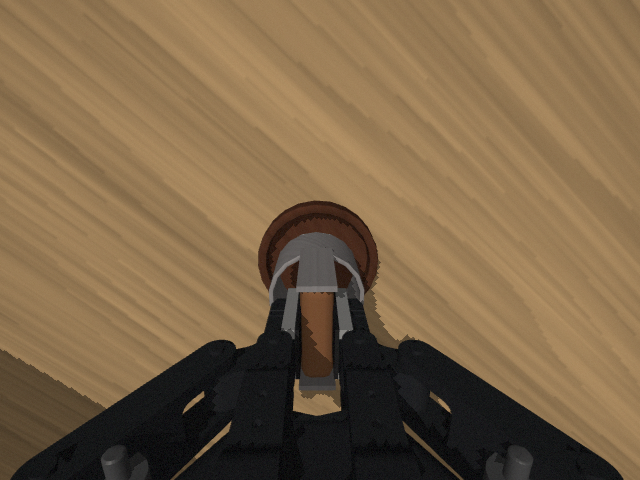

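```bash
python3 c.py 318 201 .014 259 255 .014 378 255 .014 317 233 .029 269 290 .064 364 290 .064
```

```text
[318.0, 201.0, 0.014] [3.8  0.14]
[259.0, 255.0, 0.014] [ 0.2  -3.73]
[378.0, 255.0, 0.014] [0.19 4.08]
[317.0, 233.0, 0.029] [2.18 0.08]
[269.0, 290.0, 0.064] [ 0.21 -2.39]
[364.0, 290.0, 0.064] [0.21 2.49]
```

The small round cutter is within about 1 mm of its tray's centre, so I'll lower it.

play_rows(
  moves=[1, 0.3, 0.1, 0.1, 0, 1, 0.6, 0, 0, 0, 1, 0.5, 0, 0, 0, 1, 0.4, 0, 0, 0, 1, 0.3, 0, 0, 0, 1, 0.1, 0, 0, 0, 1, 0.1, 0, 0, 0, 1, 0, 0, 0, 0, 1, 0, 0, 0, 0],
)

```text
clock: 28.9
tcp_pos: [0.3496, -0.2514, 0.0534]
tool_rot: [0.644, 0.292, 0.644, -0.292]
wrist_force: [0.5, 0.3, -1.5]
grip_width: 0.0129
```

play_rows(
  moves=[1, 0.1, 0, 0, 0, 1, 0.1, 0, 0, 0, 1, 0.05, 0, 0, 0, 1, 0, 0, 0, 0, 0.75, 0, 0, 0, 0, 0.6, 0, 0, 0, 0, 0.4, 0, 0, 0, 0, 0.3, 0, 0, 0, 0, 0.3, 0, 0, 0, 0, 0.3, -1, 0, 0, 0, 0.3, -3, 0, 0, 0, 0.3, -4, 0, 0, 0, 0.3, -4, 0, 0, 0, 0.3, -4, 0, 0, 0, 0.3, 0, 0, 0, 0],
)

```text
clock: 30.4
tcp_pos: [0.3515, -0.2529, 0.216]
tool_rot: [0.647, 0.291, 0.641, -0.292]
wrist_force: [0.0, 0.2, -1.8]
grip_width: 0.0595
```

Run:
```python
from h import *
w=ctrl.camera("wrist"); t=ctrl.camera("scene"); save(w,"w11.png")
cv2.imwrite("pics/f.png",np.hstack([cv2.resize(w["color"][120:420,150:550],(400,300)),cv2.resize(t["color"][130:430,150:550],(400,300))])[:,:,::-1])
```

```text
(no output)
```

View pics/f.png

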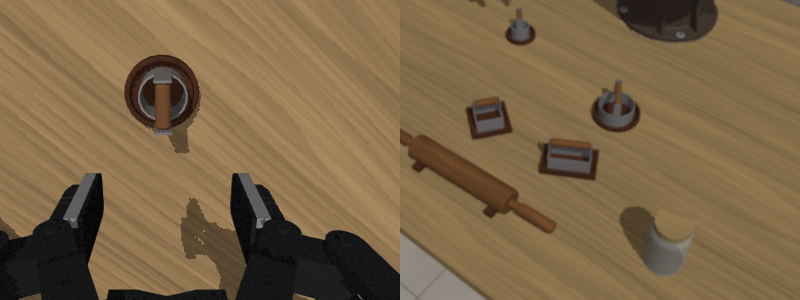

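All four are seated: in the wrist crop the small ring sits inside its tray at about (162,93), and the scene crop shows every cutter upright in its own tray. The pin and jar are undisturbed and the gripper is clear, so I'll hand in.

```bash
python3 -c "
from station import ctrl
print(ctrl.finish_job())"
```

```text
the job is handed in; nothing more can be done
None
```

All four pastry cutters are in their matching trays, and I handed the job in at about 30.5 s of the 112 s allowed. `finish_job` gives no verdict.

- **Method:** I gripped each cutter by its handle and lifted it over its tray. I corrected by 1–3 mm from the wrist camera, lowered it slowly, then released and rose straight up.
- **Final checks:** Wrist pictures taken after each release showed every ring inside its rim. The last scene picture showed all four upright, the rolling pin and jar apparently where they were, and the gripper clear of everything.
- **Disagreement:** The top and wrist cameras differed by about 3–8 mm in absolute position. I placed each cutter by its offset from the tray as seen in the wrist picture.
- **Not measured:** I did not measure the final centre offsets, heights or tilts as numbers. The release heights put the cutting edges at about floor level. The large round cutter touched its tray floor with about 16 N before I released it.

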